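# Lever open the wick box

## Robot

A 7-joint arm with a two-finger parallel gripper is mounted at the origin on the work surface. World frame = base frame: x ahead of the robot, y to its left, z up, the work surface at z = 0. Lengths are in m, angles in rad, forces in N, time in s.
With the tool pointing down it reaches from about 0.4 to 0.85 m from the base axis. Payload 4.5 kg.
Tool frame: the origin (TCP) lies midway between the tips of the shut fingers; the grasp point (between the pads) lies env.grip_depth behind it (env.grip_depth is the distance from the TCP to the grasp point, in m); z points along the fingers, y is the direction in which the jaws open and shut (so a half turn about z gives the same grasp; the last joint's range is limited). The gripper opens to 88 mm and grips with 3 to 60 N. Pads are 18 mm wide; open, the fingers measure 123 mm over their backs; the gripper's body (75 mm by 187 mm) begins 45 mm behind the grasp point.
Start: joints at [-1.248, 0.689, -0.195, 1.565, 0.157, 0.902, -0.215], TCP at [0.178, 0.599, 0.239] pointing down, gripper open.
Joint ranges: [-3.01, 3.01], [-0.46, 2.08], [-1.47, 1.51], [0.13, 2.56], [-1, 4.14], [0.04, 2.09], [-2.66, 2.66]. Speed limits (rad/s): [2.57, 2.57, 3.14, 3.14, 3.14, 3.14, 3.14].

## Interface

Orientations are given as a 3x3 rotation matrix whose columns are the frame's x, y, z axes.
In Python, from plant import env gives the robot as it stands. The module is installed in compiled form; this text tells all that it offers.
- The arm moves only by the tool carry_out, never from a script. Its argument "plan" is a list of rows, each an object with "dp": the shift along the tool's x, y, z in m, a list of three; "dr": the turn, a rotation vector about the tool's x, y, z in rad, a list of three. A call has 1 to 10 rows; each row shifts and turns the commanded pose from where the row before left it, along the tool's axes as they then stand; what a row does not reach is not made up. A row lasts 1/12 s, in which the tool goes at most 41.7 mm and 7.16 degrees, less where a joint would pass 70% of its speed; a pose out of reach is approached as far as the arm can. A call with a gripper value outside its range is refused whole. "gripper" is the closure, from 0 (fully open) to 1 (shut), set as the call begins (left out, the last holds). The fingers move at their own pace and stop on an object; "force" is the grip in N (left out, the last holds). Time passes only in rows, so rows that do not move let the fingers close. It gives the time, the measured TCP pose, the force and the opening at its end, in the units of the state.
- env.get_obs(): the state, without advancing time (a new reading comes with each control period).
- env.read_camera(name): name is "side" or "top" or "wrist"; returns (picture, depth): 480x640x3 uint8, red, green, blue; 480x640 float32, m along the optical axis (not along the pixel's ray), 0 where there is no reading.
- env.camera_info(name): a dict with "intrinsics" (3x3 intrinsics, pixels), "xyz" and "orientation" of the camera in the world. Camera axes: x right, y down, z forward; pixel columns grow to the right and rows downward; lengths in m; the calibration is good to about 2 mm. A picture is of the moment at which its call begins: read the wrist's pose just before it. camera_info takes no time and is no camera call; for the wrist camera it gives the pose at the moment of the call.
- env.finish_job(): hands the job in, once; it reports no verdict.
The state is a dict: "clock": time; "q": joint angles; "dq": joint speeds; "joint_efforts": joint torques, N m; "position": TCP position; "ee_rot": TCP orientation; "ft_force": force on the tool from outside, world axes, zero at the start; "torque": the same for the moment, N m; "gripper_width": finger opening in m.
Only numpy, scipy, OpenCV 4.12 (cv2) and the standard library are available. Lean on these libraries where they do the work, as an engineer would, in place of code of your own. Each camera call takes 0.05 s, during which the arm holds its last target. There are 200 camera calls.

## Task

Take the flat-bladed opener and use its blade, not your fingers, to lever up the closed recessed lid of the brass box: slip the tip down through the notch at the lid's front edge, get it under the lid and pry gently, feeling your way, so that the blade never presses hard enough to dent the thin box or lid. Then swing the lid right back until it leans clearly past upright and stays there, and lay the opener down flat on the table, not touching the box. Leave the three tins near it where they stand.

Things in the scene. Friction and masses are not known exactly. Their poses are not given: they have to be found in the camera images.
- box: Open-topped brass box fixed to the table between two low wooden cleats (12 mm wide and high, along its two sides). 130 mm deep (x) by 170 mm wide (y) by 80 mm high, walls 4 mm; origin at the centre of its underside, z up, its front faces -x. Inside there is nothing solid below the lid but the 4 mm floor.
- notch (a point): Point on top of the box's front wall (middle of the 4 mm thick rim, 80 mm above the table), in front of the middle of the lid's notch; axes as the box. The notch is a 44 mm wide cut-out in the front edge of the lid: along the box's +x from this point the open gap reaches from 2 mm to 28 mm, and there the lid begins.
- lid_edge (a point): Point on the underside of the 4 mm thick steel lid at the middle of the notch's inner edge; moves with the lid. Closed, it lies 28 mm in the box's +x from notch and 6 mm below it (the lid's top lies 2 mm below the rim all round, too tight for fingers). The lid is 120 mm long (x) by 158 mm wide.
- lid_hinge (a point): On the hinge line of the lid, at the middle of the box's back wall, level with the top of the closed lid (78 mm above the table), 96 mm in +x from the inner edge of the notch. Its axes turn with the lid; hinge line along y.
- lid (a joint): Opening angle of the lid about its back edge: 0 closed, 1.57 upright, 1.95 leaning back on its stop. The hinge is stiff: the lid stays at any angle; raising it at the notch takes roughly 3 to 5 N at the blade; thin sheet metal, dented by some 30 N.
- opener: Straight opener lying on the table: dark wooden handle 100 x 22 x 24 mm (long, wide, high) and a flat steel blade 24 mm wide, 2.5 mm thick, sticking out 100 mm from its +x end at the handle's mid height. About 140 g, balances 7 mm in +x of the origin. Origin on the handle's underside, 65 mm from its rear end and 35 mm behind the blade's root; x along the blade, z up.
- opener_tip (a point): Middle of the end of the opener's blade, 135 mm in +x and 12 mm above the opener's origin; axes as the opener.
- tin_a: Finished brass candle tin, 72 mm across and 40 mm high with a card tab on top, 180 g, standing loose on the table; a bystander. Origin at the centre of its underside.
- tin_b: Finished brass candle tin, 72 mm across and 40 mm high with a card tab on top, 180 g, standing loose on the table; a bystander. Origin at the centre of its underside.
- tin_c: Finished brass candle tin, 72 mm across and 40 mm high with a card tab on top, 180 g, standing loose on the table; a bystander. Origin at the centre of its underside.
Not all that is in view belongs to the job. Several things have the shape of the opener; the one meant has the colours described above.

How it is judged:
On the way, in this order (a step that is already met when the one before it is completed fails the run):
1. the lid is pried up by the opener's blade: raised more than 0.08 rad (about 5 degrees) with the opener pressing on it (value of joint lid above 0.08 rad and contact force between opener and lid above 0.3 N), for 0.1 s.
2. the lid is swung back past upright (more than 1.66 rad, 95 degrees) (value of joint lid above 1.66 rad), for 0.1 s.
At the end, for the whole second after the job is handed in: The lid stands open more than 1.66 rad (95 degrees); the opener lies on the table at rest (its origin below 25 mm and its tip below 30 mm), not touching the box or lid; each of the three tins is within 30 mm of where it began (value of joint lid above 1.66 rad and height (world z) of opener below 0.025 m and height (world z) of opener_tip below 0.03 m and linear speed of opener below 0.02 m/s and contact force between opener and box below 0.1 N and distance of each of tin_a, tin_b, tin_c from where it was at the start of the episode below 0.03 m).
It fails at once if the opener is forced: it presses on the box or its lid with more than 30 N (contact force between opener and box above 30 N).
It fails at once if the fingers work the lid (more than 2 N on it) while it is still closed (below 0.08 rad) (value of joint lid below 0.08 rad and contact force between the fingers and lid above 2 N).
It fails at once if a tin is pushed more than 30 mm or tipped over (distance of any of tin_a, tin_b, tin_c from where it was at the start of the episode above 0.03 m or angle between any of tin_a, tin_b, tin_c's own z axis and vertical above 0.5 rad).
It also fails if it takes over 61 s, if anything falls off the work surface, if the arm or the gripper's body presses on something with over 40 N, if the wrist force passes 120 N, or if a joint passes its speed limit or range.

## Working session

There is one attempt and no reset: what is moved stays moved. The work goes in short steps, Python scripts to look and compute and a tool call to move; the robot and the scene stay as the last step left them, time stands still between calls to the robot, and variables do not carry over. Pictures are saved under pics/ and viewed, about 8 in all and at most 12, crops included, and the job is handed in when it is done.

Besides the shell and the picture viewer there is one more tool, called as a command line: name --argument value ..., lists and objects as JSON in quotes. carry_out: Moves the arm, as the interface text tells. Its arguments: {"type":"object","properties":{"plan":{"type":"array"},"gripper":{"type":"number"},"force":{"type":"number"}},"required":["plan"]}

```bash
mkdir -p pics
cat > h.py <<'E'
import numpy as np, cv2
from plant import env
def pts(name,d,K=None):
    i=env.camera_info(name);K=np.array(i["intrinsics"]);R=np.array(i["orientation"]);t=np.array(i["xyz"])
    v,u=np.mgrid[:480,:640]
    r=np.stack([(u-K[0,2])/K[0,0],(v-K[1,2])/K[1,1],np.ones_like(u,float)],-1)
    return (r*d[...,None])@R.T+t
def ray(name,u,v,z):
    i=env.camera_info(name);K=np.array(i["intrinsics"]);R=np.array(i["orientation"]);t=np.array(i["xyz"])
    r=R@np.array([(u-K[0,2])/K[0,0],(v-K[1,2])/K[1,1],1]);return t+r*(z-t[2])/r[2]
def save(im,n): cv2.imwrite("pics/"+n,cv2.cvtColor(im,cv2.COLOR_RGB2BGR))
E
python3 - <<'E'
from h import *
np.set_printoptions(precision=4,suppress=True)
for n in("top","side"):
    im,d=env.read_camera(n);save(im,n+"0.png");np.savez(""+n+"0.npz",im=im,d=d);print(n,env.camera_info(n))
o=env.get_obs();print(o,env.grip_depth)
E
```

```text
top {'intrinsics': array([[493.9106,   0.    , 314.1468],
       [  0.    , 493.9106, 245.5338],
       [  0.    ,   0.    ,   1.    ]]), 'xyz': array([ 0.2205, -0.1487,  1.4039]), 'orientation': array([[ 0.077 , -0.9749,  0.2087],
       [-0.997 , -0.0761,  0.0122],
       [ 0.004 , -0.2091, -0.9779]])}
side {'intrinsics': array([[595.1564,   0.    , 317.7079],
       [  0.    , 595.1564, 240.1584],
       [  0.    ,   0.    ,   1.    ]]), 'xyz': array([-0.274 , -1.1147,  1.2391]), 'orientation': array([[ 0.7663, -0.4437,  0.4646],
       [-0.6422, -0.5075,  0.5745],
       [-0.0191, -0.7386, -0.6739]])}
{'clock': 0.1, 'q': array([-1.2482,  0.6899, -0.1945,  1.5662,  0.1573,  0.9025, -0.2151]), 'dq': array([ 0.0005, -0.0017,  0.0009, -0.0042, -0.0009,  0.0007,  0.0004]), 'joint_efforts': array([ -0.003 , -52.8502,  -1.2713, -15.384 ,  -0.0525,   0.0019,
         0.    ]), 'position': array([0.1779, 0.5986, 0.238 ]), 'ee_rot': array([[-0.9586,  0.2847, -0.0004],
       [ 0.2847,  0.9586, -0.0016],
       [-0.0001, -0.0016, -1.    ]]), 'ft_force': array([0.3486, 0.6792, 0.2205]), 'torque': array([0.047 , 0.0118, 0.0491]), 'gripper_width': 0.08806652518831154} 0.0187
```

View pics/top0.png

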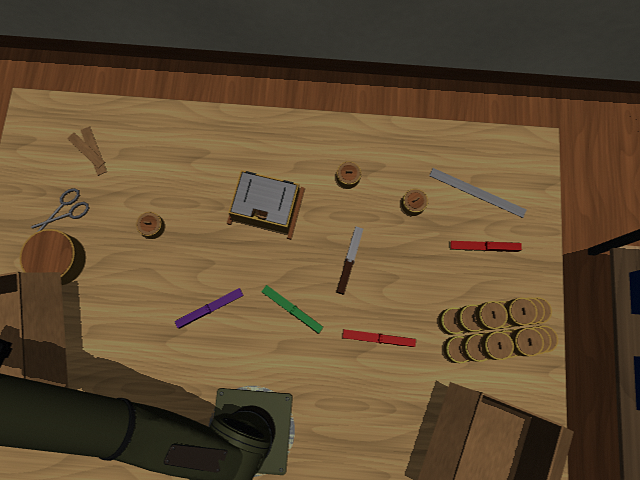

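View pics/side0.png

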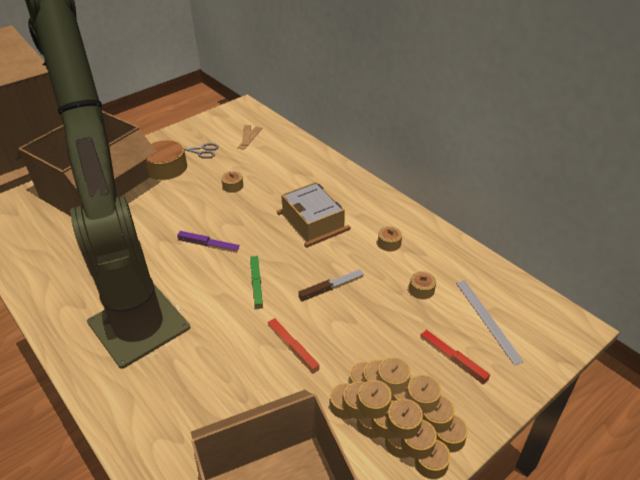

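Both views show the same layout. In the top view the opener has its dark handle at (345,278) and its steel blade ending at (357,228). The box is at (265,200), with its notch facing the robot at (260,214). The three tins are at (148,225), (348,175) and (414,202). Next I measure the opener and box.

Run:
```python
from h import *
np.set_printoptions(precision=4,suppress=True)
z=np.load("top0.npz");im,d=z["im"],z["d"];P=pts("top",d)
print("table z",np.median(P[340:380,100:160,2]))
def roi(m,a,b,c,e):
    r=np.zeros_like(m);r[a:b,c:e]=m[a:b,c:e];return r
for n,(r0,r1,c0,c1),lo,hi in [("opener",(222,300,330,368),.006,.05),("box",(165,240,225,305),.07,.1),("tinA",(205,245,130,168),.03,.06),("tinB",(155,195,330,368),.03,.06),("tinC",(185,222,397,432),.03,.06)]:
    m=roi((P[...,2]>lo)&(P[...,2]<hi),r0,r1,c0,c1)
    q=P[m];print(n,len(q),q.mean(0),"minmax",q.min(0),q.max(0))
    rc=cv2.minAreaRect((q[:,:2]*1000).astype(np.float32));print("  rect",rc, cv2.boxPoints(rc))
    if n=="opener":
        hsv=cv2.cvtColor(im,cv2.COLOR_RGB2HSV)
        h=m&(P[...,2]>.018);b=m&(P[...,2]<.018)
        for k,mm in(("handle",h),("blade",b)):
            print(k,mm.sum(),P[mm].mean(0)); rc=cv2.minAreaRect((P[mm][:,:2]*1000).astype(np.float32));print(rc,cv2.boxPoints(rc))
```

```text
table z -0.0004527520659673989
opener 617 [ 0.4853 -0.2355  0.0175] minmax [ 0.3741 -0.2848  0.006 ] [ 0.5972 -0.1809  0.033 ]
  rect ((486.35601806640625, -234.0662384033203), (220.88284301757812, 103.70108032226562), 2.3829286098480225) [[ 373.8542 -186.8525]
 [ 378.166  -290.4639]
 [ 598.8578 -281.28  ]
 [ 594.5461 -177.6686]]
handle 287 [ 0.4418 -0.227   0.024 ]
((483.54052734375, -235.5965576171875), (24.496559143066406, 197.40887451171875), 77.03803253173828) [[ 384.6038 -225.3929]
 [ 576.9826 -269.6726]
 [ 582.4772 -245.8002]
 [ 390.0984 -201.5205]]
blade 330 [ 0.523  -0.2429  0.0119]
((486.35601806640625, -234.0662384033203), (220.88284301757812, 103.70108032226562), 2.3829286098480225) [[ 373.8542 -186.8525]
 [ 378.166  -290.4639]
 [ 598.8578 -281.28  ]
 [ 594.5461 -177.6686]]
box 2594 [0.6297 0.0189 0.078 ] minmax [ 0.5501 -0.0738  0.0701] [0.7067 0.1125 0.0911]
  rect ((628.1832275390625, 18.885482788085938), (171.4610137939453, 132.6197967529297), 79.96206665039062) [[547.9456 -53.9749]
 [678.5353 -77.0905]
 [708.4209  91.7458]
 [577.8312 114.8615]]
tinA 502 [0.5385 0.3414 0.0402] minmax [0.5037 0.3066 0.0301] [0.5749 0.3786 0.0593]
  rect ((539.3660278320312, 342.24981689453125), (70.63481903076172, 70.27655029296875), 7.468292713165283) [[499.781  372.4996]
 [508.9154 302.8192]
 [578.951  312.0001]
 [569.8167 381.6805]]
tinB 461 [ 0.7352 -0.2155  0.0409] minmax [ 0.7    -0.2514  0.0308] [ 0.7726 -0.181   0.0587]
  rect ((736.66455078125, -215.84756469726562), (70.25419616699219, 70.83675384521484), 34.75413131713867) [[ 687.6135 -206.772 ]
 [ 727.9943 -264.9719]
 [ 785.7156 -224.9231]
 [ 745.3348 -166.7232]]
tinC 485 [ 0.6662 -0.4115  0.0408] minmax [ 0.6313 -0.4469  0.0301] [ 0.7032 -0.3761  0.0561]
  rect ((667.8258056640625, -412.97442626953125), (69.80945587158203, 70.86053466796875), 17.283456802368164) [[ 623.9708 -389.5141]
 [ 645.0234 -457.1751]
 [ 711.6808 -436.4347]
 [ 690.6282 -368.7738]]
```

carry_out --plan '[{"dp": [-0.0234, -0.0191, 0], "dr": [0, 0, 0]}, {"dp": [-0.0234, -0.0191, 0], "dr": [0, 0, 0]}, {"dp": [-0.0234, -0.0191, 0], "dr": [0, 0, 0]}, {"dp": [-0.0234, -0.0191, 0], "dr": [0, 0, 0]}, {"dp": [-0.0234, -0.0191, 0], "dr": [0, 0, 0]}, {"dp": [-0.0234, -0.0191, 0], "dr": [0, 0, 0]}, {"dp": [-0.0234, -0.0191, 0], "dr": [0, 0, 0]}, {"dp": [-0.0234, -0.0191, 0], "dr": [0, 0, 0]}, {"dp": [-0.0234, -0.0191, 0], "dr": [0, 0, 0]}, {"dp": [-0.0234, -0.0191, 0], "dr": [0, 0, 0]}]' --gripper 0

```text
clock: 0.93
position: [0.3484, 0.3479, 0.2385]
ee_rot: [[-0.959, 0.285, -0.0], [0.285, 0.959, -0.0], [0.0, -0.001, -1.0]]
ft_force: [0.6, 0.2, 0.7]
gripper_width: 0.0883
```

carry_out --plan '[{"dp": [-0.014, -0.0261, 0], "dr": [0, 0, 0]}, {"dp": [-0.014, -0.0261, 0], "dr": [0, 0, 0]}, {"dp": [-0.014, -0.0261, 0], "dr": [0, 0, 0]}, {"dp": [-0.014, -0.0261, 0], "dr": [0, 0, 0]}, {"dp": [-0.014, -0.0261, 0], "dr": [0, 0, 0]}, {"dp": [-0.014, -0.0261, 0], "dr": [0, 0, 0]}, {"dp": [-0.014, -0.0261, 0], "dr": [0, 0, 0]}, {"dp": [-0.014, -0.0261, 0], "dr": [0, 0, 0]}, {"dp": [-0.014, -0.0261, 0], "dr": [0, 0, 0]}, {"dp": [-0.014, -0.0261, 0], "dr": [0, 0, 0]}]'

```text
clock: 1.77
position: [0.4077, 0.0579, 0.2386]
ee_rot: [[-0.959, 0.285, -0.0], [0.285, 0.959, -0.0], [0.0, -0.0, -1.0]]
ft_force: [0.3, -0.3, 0.4]
gripper_width: 0.0883
```

carry_out --plan '[{"dp": [-0.014, -0.0261, 0], "dr": [0, 0, 0]}, {"dp": [-0.014, -0.0261, 0], "dr": [0, 0, 0]}, {"dp": [-0.014, -0.0261, 0], "dr": [0, 0, 0]}, {"dp": [-0.014, -0.0261, 0], "dr": [0, 0, 0]}, {"dp": [-0.014, -0.0261, 0], "dr": [0, 0, 0]}, {"dp": [-0.014, -0.0261, 0], "dr": [0, 0, 0]}, {"dp": [-0.014, -0.0261, 0], "dr": [0, 0, 0]}, {"dp": [-0.014, -0.0261, 0], "dr": [0, 0, 0]}, {"dp": [-0.014, -0.0261, 0], "dr": [0, 0, 0]}, {"dp": [-0.014, -0.0261, 0], "dr": [0, 0, -0.0623]}]'

```text
clock: 2.6
position: [0.4674, -0.2321, 0.2384]
ee_rot: [[-0.975, 0.224, -0.001], [0.224, 0.975, 0.0], [0.001, 0.0, -1.0]]
ft_force: [0.1, -0.1, 0.2]
gripper_width: 0.0879
```

Run:
```python
from h import *
np.set_printoptions(precision=4,suppress=True)
o=env.get_obs();print(o["position"],o["q"],o["ee_rot"],o["ft_force"])
i=env.camera_info("wrist");im,d=env.read_camera("wrist");save(im,"w1.png");print(i)
P=pts("wrist",d);np.savez("w1.npz",im=im,d=d,P=P)
m=(P[...,2]>.007)&(P[...,2]<.04)
n,l,s,c=cv2.connectedComponentsWithStats(m.astype(np.uint8))
for k in range(1,n):
    if s[k,4]>500:
        q=P[l==k];print(s[k],q.mean(0),cv2.boxPoints(cv2.minAreaRect((q[:,:2]*1000).astype(np.float32))).round(1).tolist())
```

```text
[ 0.4674 -0.2321  0.2384] [ 0.5756  0.566  -0.3225  1.8701  0.253   0.7461  1.4575] [[-0.9745  0.2242 -0.0007]
 [ 0.2242  0.9745  0.0003]
 [ 0.0008  0.0001 -1.    ]] [ 0.0785 -0.1096  0.1713]
{'intrinsics': array([[385.5853,   0.    , 321.3539],
       [  0.    , 385.5853, 236.2085],
       [  0.    ,   0.    ,   1.    ]]), 'xyz': array([ 0.3976, -0.2154,  0.3849]), 'orientation': array([[ 0.2253,  0.9353,  0.2729],
       [ 0.9743, -0.2163, -0.0632],
       [-0.0001,  0.2802, -0.96  ]])}
[  37    0  228   42 4936] [ 0.2742 -0.3691  0.0207] [[254.39999389648438, -434.8999938964844], [277.6000061035156, -436.70001220703125], [292.29998779296875, -249.10000610351562], [269.1000061035156, -247.3000030517578]]
[ 386    0  182   66 4608] [ 0.3538 -0.0616  0.014 ] [[292.3999938964844, -134.89999389648438], [314.3999938964844, -148.1999969482422], [397.3999938964844, -10.800000190734863], [375.3999938964844, 2.5999999046325684]]
[   0  102   25   69 1172] [ 0.3453 -0.5074  0.0191] [[311.8999938964844, -509.0], [369.6000061035156, -536.0], [378.29998779296875, -517.4000244140625], [320.70001220703125, -490.29998779296875]]
[ 310  112   28  198 4665] [ 0.48   -0.2413  0.0195] [[386.20001220703125, -232.6999969482422], [580.5999755859375, -278.29998779296875], [586.7000122070312, -252.3000030517578], [392.29998779296875, -206.6999969482422]]
[ 495  224  145  111 3843] [ 0.5808 -0.0477  0.0203] [[533.5999755859375, -69.30000305175781], [637.4000244140625, -100.19999694824219], [677.2000122070312, 33.900001525878906], [573.4000244140625, 64.69999694824219]]
[ 359  396   66   41 1114] [ 0.7106 -0.2232  0.0263] [[699.0999755859375, -255.0], [730.9000244140625, -257.5], [736.5, -186.5], [704.7000122070312, -184.0]]
```

View pics/w1.png

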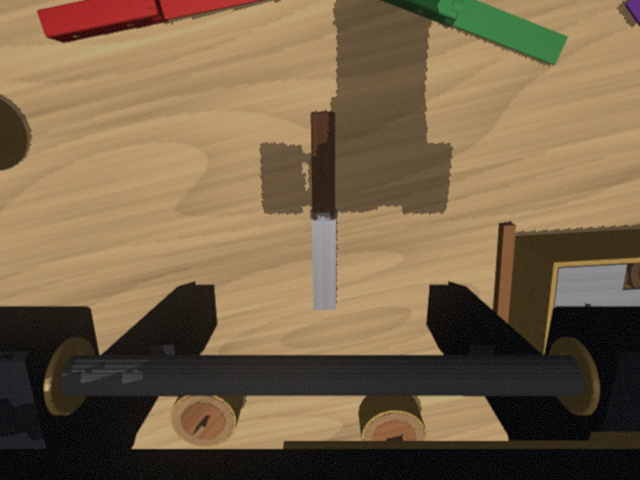

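The wrist view shows the opener lying straight between the fingers, at columns 311–337, with the dark handle at rows 112–215 and the blade down to row 308. The cloud sits about 8 mm off laterally from what the pixels suggest, so I check the calibration.

Run:
```python
from h import *
np.set_printoptions(precision=4,suppress=True)
P=np.load("w1.npz")["P"]
o=env.get_obs();print(o["clock"],o["position"],env.camera_info("wrist")["xyz"])
print(P[160,324],P[160,310],P[160,338],P[260,324],P[260,345],ray("wrist",324,160,.024),ray("wrist",324,260,.013))
im,d=env.read_camera("wrist");print(env.get_obs()["position"],env.camera_info("wrist"));print(pts("wrist",d)[160,324])
print(ray("top",345,278,.024), [ray("wrist",u,v,.012) for u,v in((325,308),(323,215))])
```

```text
2.65 [ 0.468  -0.2399  0.2383] [ 0.3979 -0.2221  0.3845]
[ 0.4304 -0.229   0.0244] [ 0.4294 -0.2429  0.0004] [ 0.4356 -0.2161  0.0011] [ 0.5296 -0.2521  0.0127] [ 0.5395 -0.2315 -0.0008] [ 0.4304 -0.229   0.024 ] [ 0.5296 -0.2521  0.013 ]
[ 0.4674 -0.2366  0.2381] {'intrinsics': array([[385.5853,   0.    , 321.3539],
       [  0.    , 385.5853, 236.2085],
       [  0.    ,   0.    ,   1.    ]]), 'xyz': array([ 0.3975, -0.2189,  0.3844]), 'orientation': array([[ 0.2325,  0.9334,  0.2734],
       [ 0.9726, -0.2223, -0.0682],
       [-0.0029,  0.2817, -0.9595]])}
[ 0.4297 -0.2252  0.0236]
[ 0.4285 -0.2254  0.024 ] [array([ 0.582 , -0.2601,  0.012 ]), array([ 0.4827, -0.2387,  0.012 ])]
```

carry_out --plan '[{"dp": [0, 0, 0.01], "dr": [0, 0, 0]}, {"dp": [0, 0, 0.02], "dr": [0, 0, 0]}, {"dp": [0, 0, 0.025], "dr": [0, 0, 0]}, {"dp": [0, 0, 0.025], "dr": [0, 0, 0]}, {"dp": [0, 0, 0.02], "dr": [0, 0, 0]}, {"dp": [0, 0, 0.02], "dr": [0, 0, 0]}, {"dp": [0, 0, 0.015], "dr": [0, 0, 0]}, {"dp": [0, 0, 0.005], "dr": [0, 0, 0]}, {"dp": [0, 0, 0], "dr": [0, 0, 0]}, {"dp": [0, 0, 0], "dr": [0, 0, 0]}]'

```text
clock: 3.53
position: [0.4678, -0.2303, 0.099]
ee_rot: [[-0.975, 0.224, 0.0], [0.224, 0.975, 0.0], [-0.0, 0.0, -1.0]]
ft_force: [-0.2, 0.8, 0.6]
gripper_width: 0.0886
```

Run:
```python
from h import *
np.set_printoptions(precision=4,suppress=True)
im,d=env.read_camera("wrist");P=pts("wrist",d);o=env.get_obs();print(o["position"],o["ee_rot"])
T=(P-o["position"])@o["ee_rot"]
m=(P[...,2]>.007)&(P[...,2]<.04)&(abs(T[...,1])<.03)&(abs(T[...,0])<.2)
for lo,hi in((.07,.1),(.04,.07),(0.02,.04),(0,.02),(-.02,0),(-.04,-.02),(-.08,-.05),(-.11,-.09)):
    q=T[m&(T[...,0]>lo)&(T[...,0]<hi)]
    if len(q)>20: print(lo,hi,len(q),np.percentile(q[:,1],[2,98]).round(4),np.median(q[:,2]).round(4),"x",q[:,0].min().round(4),q[:,0].max().round(4))
```

```text
[ 0.4682 -0.2306  0.0994] [[-0.9745  0.2244  0.0011]
 [ 0.2244  0.9745 -0.0002]
 [-0.0011  0.0001 -1.    ]]
0.07 0.1 948 [-0.0106  0.0103] 0.0746 x 0.07 0.0827
0.04 0.07 2076 [-0.0105  0.0105] 0.0746 x 0.0401 0.0696
0.02 0.04 1278 [-0.0102  0.0108] 0.0745 x 0.02 0.04
0 0.02 1185 [-0.0103  0.0111] 0.0746 x 0.0 0.02
-0.02 0 1064 [-0.0117  0.0129] 0.0744 x -0.0178 -0.0
-0.04 -0.02 967 [-0.0107  0.0126] 0.0852 x -0.04 -0.02
-0.08 -0.05 1398 [-0.0105  0.0125] 0.0852 x -0.08 -0.05
```

carry_out --plan '[{"dp": [0, 0, 0.01], "dr": [0, 0, 0]}, {"dp": [0, 0, 0.02], "dr": [0, 0, 0]}, {"dp": [0, 0, 0.02], "dr": [0, 0, 0]}, {"dp": [0, 0, 0.02], "dr": [0, 0, 0]}, {"dp": [0, 0, 0.013], "dr": [0, 0, 0]}, {"dp": [0, 0, 0.008], "dr": [0, 0, 0]}, {"dp": [0, 0, 0.004], "dr": [0, 0, 0]}, {"dp": [0, 0, 0], "dr": [0, 0, 0]}, {"dp": [0, 0, 0], "dr": [0, 0, 0]}, {"dp": [0, 0, 0], "dr": [0, 0, 0]}]'

```text
clock: 4.42
position: [0.4682, -0.231, 0.0045]
ee_rot: [[-0.974, 0.225, 0.001], [0.225, 0.974, -0.0], [-0.002, -0.0, -1.0]]
ft_force: [1.3, -0.0, 0.6]
gripper_width: 0.088
```

carry_out --plan '[{"dp": [0, 0, 0], "dr": [0, 0, 0]}, {"dp": [0, 0, 0], "dr": [0, 0, 0]}, {"dp": [0, 0, 0], "dr": [0, 0, 0]}, {"dp": [0, 0, 0], "dr": [0, 0, 0]}, {"dp": [0, 0, 0], "dr": [0, 0, 0]}, {"dp": [0, 0, 0], "dr": [0, 0, 0]}, {"dp": [0, 0, 0], "dr": [0, 0, 0]}, {"dp": [0, 0, 0], "dr": [0, 0, 0]}, {"dp": [0, 0, 0], "dr": [0, 0, 0]}]' --gripper 1 --force 60

```text
clock: 5.17
position: [0.4676, -0.2307, 0.0036]
ee_rot: [[-0.974, 0.225, -0.0], [0.225, 0.974, 0.0], [0.0, 0.0, -1.0]]
ft_force: [0.5, 0.3, 0.6]
gripper_width: 0.0303
```

carry_out --plan '[{"dp": [0, 0, 0], "dr": [0, 0, 0]}, {"dp": [0, 0, 0], "dr": [0, 0, 0]}, {"dp": [0, 0, 0], "dr": [0, 0, 0]}, {"dp": [0, 0, 0], "dr": [0, 0, 0]}, {"dp": [0, 0, 0], "dr": [0, 0, 0]}]'

```text
clock: 5.58
position: [0.4676, -0.2307, 0.0037]
ee_rot: [[-0.974, 0.225, -0.0], [0.225, 0.974, 0.0], [0.0, 0.0, -1.0]]
ft_force: [-0.6, 0.4, 0.1]
gripper_width: 0.0215
```

carry_out --plan '[{"dp": [0, 0, -0.005], "dr": [0, 0, 0]}, {"dp": [0, 0, -0.015], "dr": [0, 0, 0]}, {"dp": [0, 0, -0.025], "dr": [0, 0, 0]}, {"dp": [0, 0, -0.03], "dr": [0, 0, 0]}, {"dp": [0, 0, -0.03], "dr": [0, 0, 0]}, {"dp": [0, 0, -0.03], "dr": [0, 0, 0]}, {"dp": [0, 0, -0.03], "dr": [0, 0, 0]}, {"dp": [0, 0, -0.02], "dr": [0, 0, 0]}, {"dp": [0, 0, -0.01], "dr": [0, 0, 0]}, {"dp": [0, 0, 0], "dr": [0, 0, 0]}]'

```text
clock: 6.42
position: [0.4685, -0.2312, 0.2007]
ee_rot: [[-0.974, 0.225, 0.004], [0.225, 0.974, -0.002], [-0.004, -0.001, -1.0]]
ft_force: [0.1, 0.3, -2.1]
gripper_width: 0.0216
```

carry_out --plan '[{"dp": [0.0036, 0.0108, -0.001], "dr": [0, 0, 0]}, {"dp": [0.0072, 0.0216, -0.002], "dr": [0, 0, 0]}, {"dp": [0.0107, 0.0324, -0.003], "dr": [0, 0, 0]}, {"dp": [0.0125, 0.0378, -0.0035], "dr": [0, 0, 0]}, {"dp": [0.0125, 0.0378, -0.0035], "dr": [0, 0, 0]}, {"dp": [0.0125, 0.0378, -0.0035], "dr": [0, 0, 0]}, {"dp": [0.0107, 0.0324, -0.003], "dr": [0, 0, 0]}, {"dp": [0.0089, 0.027, -0.0025], "dr": [0, 0, 0]}, {"dp": [0.0072, 0.0216, -0.001], "dr": [0, 0, 0]}, {"dp": [0.0036, 0.0108, -0.001], "dr": [0, 0, -0.0515]}]'

```text
clock: 7.25
position: [0.4392, 0.0566, 0.2215]
ee_rot: [[-0.986, 0.167, -0.003], [0.167, 0.986, 0.001], [0.003, 0.001, -1.0]]
ft_force: [-0.5, -0.0, -1.8]
gripper_width: 0.0216
```

carry_out --plan '[{"dp": [0, 0, 0], "dr": [0, 0.04, 0]}, {"dp": [0, 0, 0], "dr": [0, 0.08, 0]}, {"dp": [0, 0, 0], "dr": [0, 0.08, 0]}, {"dp": [0, 0, 0], "dr": [0, 0.09, 0]}, {"dp": [0, 0, 0], "dr": [0, 0.09, 0]}, {"dp": [0, 0, 0], "dr": [0, 0.09, 0]}, {"dp": [0, 0, 0], "dr": [0, 0.08, 0]}, {"dp": [0, 0, 0], "dr": [0, 0.061, 0]}, {"dp": [0, 0, 0], "dr": [0, 0, 0]}, {"dp": [0, 0, 0], "dr": [0, 0, 0]}]'

```text
clock: 8.08
position: [0.4407, 0.0518, 0.221]
ee_rot: [[-0.806, 0.174, -0.566], [0.143, 0.985, 0.1], [0.575, -0.001, -0.818]]
ft_force: [0.0, 0.3, -0.7]
gripper_width: 0.0215
```

Run:
```python
from h import *
np.set_printoptions(precision=4,suppress=True)
im,d=env.read_camera("wrist");P=pts("wrist",d);o=env.get_obs();print(o["position"],o["q"],o["ee_rot"],o["ft_force"])
save(im,"w2.png");np.savez("w2.npz",im=im,d=d,P=P)
im,d=env.read_camera("side");save(cv2.resize(im[120:320,180:420],None,fx=2.5,fy=2.5),"s2.png");np.savez("s2.npz",im=im,d=d,P=pts("side",d))
```

```text
[0.4404 0.0522 0.2219] [ 0.1035  0.8004 -0.3822  1.6291  0.034   1.3214  1.1292] [[-0.8063  0.1733 -0.5656]
 [ 0.142   0.9849  0.0993]
 [ 0.5742 -0.0003 -0.8187]] [-0.7079  0.7571 -0.8619]
```

View pics/w2.png

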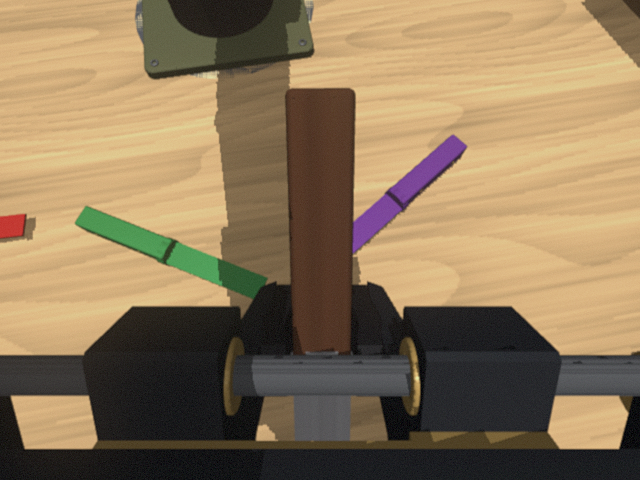

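View pics/s2.png

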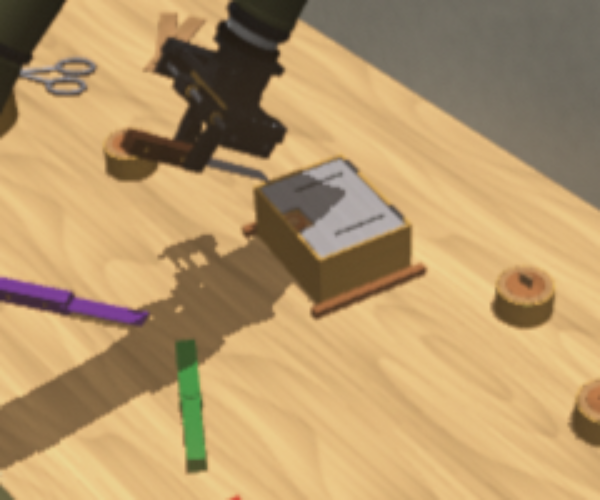

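The wrist view shows the handle held straight (columns 288–354). The side crop shows the pitched blade, with its tip at about full-image (286,191), above the box's front. I measure the tip and notch from the side and top depth.

Run:
```python
from h import *
np.set_printoptions(precision=4,suppress=True)
o=env.get_obs();R=np.array(o["ee_rot"]);p=np.array(o["position"])
im,d=env.read_camera("top");Pt=pts("top",d)
for n,P in(("side",np.load("s2.npz")["P"]),("top",Pt)):
    T=(P-p)@R
    m=(T[...,0]<-.03)&(T[...,0]>-.15)&(abs(T[...,1])<.03)&(abs(T[...,2])<.03)
    q=T[m];print(n,len(q), "x min",q[:,0].min() if len(q) else 0)
    for lo,hi in((-.13,-.11),(-.11,-.09),(-.09,-.07),(-.07,-.05),(-.05,-.03)):
        s=q[(q[:,0]>lo)&(q[:,0]<hi)]
        if len(s)>3: print(lo,len(s),"y",s[:,1].min(),s[:,1].max(),"z",np.median(s[:,2]))
c=np.array([.6282,.0189]);bx=np.array([.9847,-.1743]);by=np.array([.1743,.9847])
nt=c-.063*bx
for n,P in(("side",np.load("side0.npz")["d"]),("top",np.load("top0.npz")["d"])):
    P=pts(n,P);A=(P[...,:2]-nt)@bx;B=(P[...,:2]-nt)@by
    m=(A>-.03)&(A<.15)&(abs(B)<.12)&(P[...,2]>.06)
    print(n,"box A",np.percentile(A[m],[.5,99.5]),"B",np.percentile(B[m],[.5,99.5]))
    # gap: points deep below lid within the front zone
    g=(A>.0)&(A<.045)&(abs(B)<.04)&(P[...,2]<.066)
    print(" gap",g.sum(),"A",np.percentile(A[g],[2,98]),"B",np.percentile(B[g],[2,98]),"z",np.percentile(P[g][:,2],[5,95]))
    l=(A>.045)&(A<.11)&(abs(B)<.06);print(" lid z",np.median(P[l][:,2]))
```

```text
side 93 x min -0.11577712375434814
-0.13 8 y -0.010503094074438432 0.013957765147927957 z -0.006617750242999932
-0.11 21 y -0.014303814281433758 0.018233219103347607 z -0.007094375195311483
-0.09 21 y -0.014143780058387003 0.009437543734571795 z -0.007820004818073727
-0.07 23 y -0.015079125000463302 0.01284544032132371 z -0.007871856095006043
-0.05 20 y -0.018325545999242656 0.011065611675429014 z -0.007969532326775665
top 0 x min 0
side box A [-0.0073  0.1259] B [-0.0876  0.0888]
 gap 9 A [0.0263 0.0392] B [0.0311 0.0387] z [0.0275 0.0342]
 lid z 0.0764536587560416
top box A [-0.0026  0.1275] B [-0.0848  0.0844]
 gap 135 A [0.0181 0.0392] B [-0.0144  0.0307] z [0.0025 0.0315]
 lid z 0.07796576874861416
```

carry_out --plan '[{"dp": [-0.0035, 0, 0.0046], "dr": [0, 0, 0]}, {"dp": [-0.007, 0, 0.009], "dr": [0, 0, 0]}, {"dp": [-0.008, 0, 0.011], "dr": [0, 0, 0]}, {"dp": [-0.008, 0, 0.011], "dr": [0, 0, 0]}, {"dp": [-0.005, 0, 0.007], "dr": [0, 0, 0]}, {"dp": [-0.002, 0, 0.002], "dr": [0, 0, 0]}, {"dp": [0, 0, 0], "dr": [0, 0, 0]}, {"dp": [0, 0, 0], "dr": [0, 0, 0]}, {"dp": [0, 0, 0], "dr": [0, 0, 0]}]'

```text
clock: 8.98
position: [0.4433, 0.0523, 0.1674]
ee_rot: [[-0.807, 0.174, -0.564], [0.142, 0.985, 0.1], [0.573, 0.0, -0.82]]
ft_force: [-0.6, 0.2, -1.5]
gripper_width: 0.0216
```

```bash
cat >> h.py <<'E'
nt=np.array([.5662,.0299]);bx=np.array([.9847,-.1743]);by=np.array([.1743,.9847])
def tip():
    o=env.get_obs();R=np.array(o["ee_rot"]);p=np.array(o["position"])
    t=p+R@np.array([-.1176,0,-.0080]);q=t[:2]-nt
    print("t%.2f tip a,b,z mm"%o["clock"],np.round([1e3*q@bx,1e3*q@by,1e3*t[2]],1),"pitch",np.round(np.degrees(np.arcsin(R[2,0])),1),"F a,b,z",np.round([o["ft_force"][:2]@bx,o["ft_force"][:2]@by,o["ft_force"][2]],1),"M",np.round(o["torque"],2),"q6",o["q"][5].round(2))
E
python3 - <<'E'
from h import *
tip()
im,d=env.read_camera("side");save(cv2.resize(im[160:260,250:370],None,fx=5,fy=5,interpolation=cv2.INTER_CUBIC),"s3.png")
E
```

```text
t8.98 tip a,b,z mm [-24.    0.7 106.6] pitch 35.0 F a,b,z [-0.7  0.1 -1.5] M [-0.14 -0.73  0.06] q6 1.22
```

View pics/s3.png

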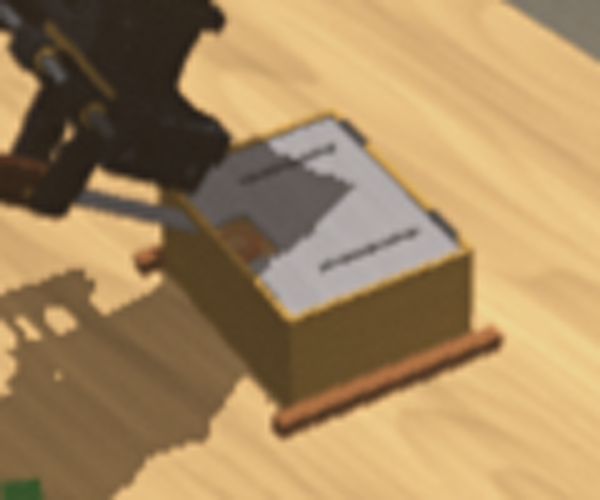

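The crop shows the tip at (192,222), just ahead of the brown notch opening at (245,240) and lined up with it. I insert along the blade.

carry_out --plan '[{"dp": [-0.003, 0, 0.0015], "dr": [0, 0, 0]}, {"dp": [-0.006, 0, 0], "dr": [0, 0, 0]}, {"dp": [-0.008, 0, 0], "dr": [0, 0, 0]}, {"dp": [-0.008, 0, 0], "dr": [0, 0, 0]}, {"dp": [-0.008, 0, 0], "dr": [0, 0, 0]}, {"dp": [-0.007, 0, 0], "dr": [0, 0, 0]}, {"dp": [-0.005, 0, 0], "dr": [0, 0, 0]}, {"dp": [0, 0, 0], "dr": [0, 0, 0]}, {"dp": [0, 0, 0], "dr": [0, 0, 0]}]'

```text
clock: 9.78
position: [0.4784, 0.0459, 0.1396]
ee_rot: [[-0.806, 0.174, -0.565], [0.143, 0.985, 0.1], [0.574, 0.0, -0.819]]
ft_force: [0.1, 0.1, -0.5]
gripper_width: 0.0216
```

```bash
python3 -c "
from h import *
tip()"
```

```text
t9.78 tip a,b,z mm [11.6  0.5 78.7] pitch 35.0 F a,b,z [ 0.1  0.2 -0.5] M [-0.1  -0.72  0.  ] q6 1.26
```

carry_out --plan '[{"dp": [-0.003, 0, 0], "dr": [0, 0, 0]}, {"dp": [-0.005, 0, 0], "dr": [0, 0, 0]}, {"dp": [-0.006, 0, 0], "dr": [0, 0, 0]}, {"dp": [-0.006, 0, 0], "dr": [0, 0, 0]}, {"dp": [-0.006, 0, 0], "dr": [0, 0, 0]}, {"dp": [-0.006, 0, 0], "dr": [0, 0, 0]}, {"dp": [-0.004, 0, 0], "dr": [0, 0, 0]}, {"dp": [-0.002, 0, 0], "dr": [0, 0, 0]}, {"dp": [0, 0, 0], "dr": [0, 0, 0]}, {"dp": [0, 0, 0], "dr": [0, 0, 0]}]'

```text
clock: 10.62
position: [0.509, 0.0405, 0.1181]
ee_rot: [[-0.806, 0.174, -0.565], [0.142, 0.985, 0.1], [0.574, 0.0, -0.819]]
ft_force: [-0.0, -0.3, -1.6]
gripper_width: 0.0214
```

```bash
python3 -c "
from h import *
tip()"
```

```text
t10.62 tip a,b,z mm [42.7  0.5 57.1] pitch 35.0 F a,b,z [ 0.  -0.3 -1.6] M [-0.14 -0.72  0.01] q6 1.3
```

carry_out --plan '[{"dp": [0.0006, 0, -0.0008], "dr": [0, 0, 0]}, {"dp": [0.0009, 0, -0.0012], "dr": [0, 0, 0]}, {"dp": [0.0009, 0, -0.0012], "dr": [0, 0, 0]}, {"dp": [0.0009, 0, -0.0012], "dr": [0, 0, 0]}, {"dp": [0.0009, 0, -0.0012], "dr": [0, 0, 0]}, {"dp": [0.0006, 0, -0.0008], "dr": [0, 0, 0]}, {"dp": [0, 0, 0], "dr": [0, 0, 0]}, {"dp": [0, 0, 0], "dr": [0, 0, 0]}]'

```text
clock: 11.28
position: [0.5084, 0.0405, 0.1261]
ee_rot: [[-0.806, 0.174, -0.566], [0.142, 0.985, 0.1], [0.574, -0.0, -0.819]]
ft_force: [-0.5, -0.3, -4.1]
gripper_width: 0.0217
```

carry_out --plan '[{"dp": [0.0009, 0, -0.0012], "dr": [0, 0, 0]}, {"dp": [0.0009, 0, -0.0012], "dr": [0, 0, 0]}, {"dp": [0.0006, 0, -0.0008], "dr": [0, 0, 0]}, {"dp": [0, 0, 0], "dr": [0, 0, 0]}, {"dp": [0, 0, 0], "dr": [0, 0, 0]}]'

```text
clock: 11.7
position: [0.5084, 0.0405, 0.1303]
ee_rot: [[-0.806, 0.174, -0.565], [0.142, 0.985, 0.1], [0.574, -0.0, -0.819]]
ft_force: [-1.3, 0.3, -3.7]
gripper_width: 0.0218
```

```bash
python3 -c "
from h import *
tip()"
```

```text
t11.70 tip a,b,z mm [42.1  0.5 69.3] pitch 35.0 F a,b,z [-1.4  0.1 -3.7] M [-0.07 -0.4  -0.02] q6 1.31
```

carry_out --plan '[{"dp": [0.0014, 0, -0.0021], "dr": [0, 0, 0]}, {"dp": [0.0014, 0, -0.0022], "dr": [0, 0, 0]}, {"dp": [0.0014, 0, -0.0022], "dr": [0, 0, 0]}, {"dp": [0.0015, 0, -0.0022], "dr": [0, 0, 0]}, {"dp": [0, 0, 0], "dr": [0, 0, 0]}, {"dp": [0.0016, 0, -0.0038], "dr": [0, 0, 0]}, {"dp": [0.0016, 0, -0.0038], "dr": [0, 0, 0]}, {"dp": [0.0016, 0, -0.0039], "dr": [0, 0, 0]}, {"dp": [0.0016, 0, -0.0039], "dr": [0, 0, 0]}, {"dp": [0, 0, 0], "dr": [0, 0, 0]}]'

```text
clock: 12.53
position: [0.5129, 0.0399, 0.1578]
ee_rot: [[-0.807, 0.174, -0.564], [0.143, 0.985, 0.1], [0.573, 0.0, -0.82]]
ft_force: [-2.1, 0.1, -3.1]
gripper_width: 0.0214
```

Run:
```python
from h import *
tip()
im,d=env.read_camera("side");save(cv2.resize(im[140:260,240:384],None,fx=4,fy=4,interpolation=cv2.INTER_CUBIC),"s4.png")
```

```text
t12.53 tip a,b,z mm [46.8  0.6 97. ] pitch 35.0 F a,b,z [-2.1 -0.3 -3.1] M [-0.12 -0.29  0.05] q6 1.37
```

View pics/s4.png

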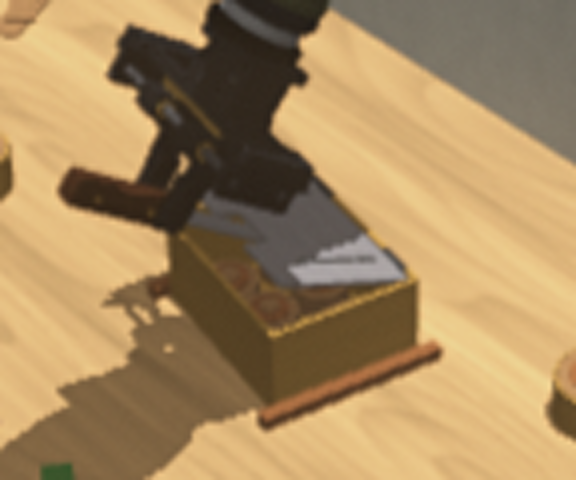

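The crop shows the lid raised by the blade, its front edge at about (290,275), with the inside of the box visible below. The force is about 3–4 N. I follow the arc on.

carry_out --plan '[{"dp": [0.0009, 0, -0.0041], "dr": [0, 0, 0]}, {"dp": [0.0009, 0, -0.0041], "dr": [0, 0, 0]}, {"dp": [0.0009, 0, -0.0041], "dr": [0, 0, 0]}, {"dp": [0.0008, 0, -0.004], "dr": [0, 0, 0]}, {"dp": [0.0003, 0, -0.0052], "dr": [0, 0, 0]}, {"dp": [0.0003, 0, -0.0052], "dr": [0, 0, 0]}, {"dp": [0.0003, 0, -0.0052], "dr": [0, 0, 0]}, {"dp": [-0.0005, 0, -0.0045], "dr": [0, 0, 0]}, {"dp": [-0.0005, 0, -0.0045], "dr": [0, 0, 0]}, {"dp": [-0.0005, 0, -0.0045], "dr": [0, 0, 0]}]'

```text
clock: 13.42
position: [0.5361, 0.0358, 0.1959]
ee_rot: [[-0.807, 0.174, -0.565], [0.142, 0.985, 0.1], [0.574, 0.0, -0.819]]
ft_force: [-2.2, -0.2, -6.0]
gripper_width: 0.0216
```

Run:
```python
from h import *
tip()
```

```text
t13.42 tip a,b,z mm [ 70.3   0.6 135. ] pitch 35.0 F a,b,z [-2.1 -0.6 -6. ] M [ 0.01 -0.41  0.03] q6 1.49
```

carry_out --plan '[{"dp": [-0.0013, 0, -0.0044], "dr": [0, 0, 0]}, {"dp": [-0.0013, 0, -0.0044], "dr": [0, 0, 0]}, {"dp": [-0.0012, 0, -0.0044], "dr": [0, 0, 0]}, {"dp": [-0.002, 0, -0.0041], "dr": [0, 0, 0]}, {"dp": [-0.002, 0, -0.0041], "dr": [0, 0, 0]}, {"dp": [-0.0021, 0, -0.0042], "dr": [0, 0, 0]}, {"dp": [-0.0026, 0, -0.0037], "dr": [0, 0, 0]}, {"dp": [-0.0027, 0, -0.0037], "dr": [0, 0, 0]}, {"dp": [-0.0027, 0, -0.0036], "dr": [0, 0, 0]}]'

```text
clock: 14.17
position: [0.5713, 0.0295, 0.2155]
ee_rot: [[-0.807, 0.174, -0.565], [0.142, 0.985, 0.1], [0.574, 0.0, -0.819]]
ft_force: [-2.9, 1.6, -3.4]
gripper_width: 0.0217
```

Run:
```python
from h import *
tip()
im,d=env.read_camera("side");save(cv2.resize(im[120:260,230:398],None,fx=3.5,fy=3.5,interpolation=cv2.INTER_CUBIC),"s5.png")
```

```text
t14.17 tip a,b,z mm [106.    0.6 154.6] pitch 35.0 F a,b,z [-3.2  1.1 -3.4] M [ 0.11 -0.09  0.01] q6 1.61
```

View pics/s5.png

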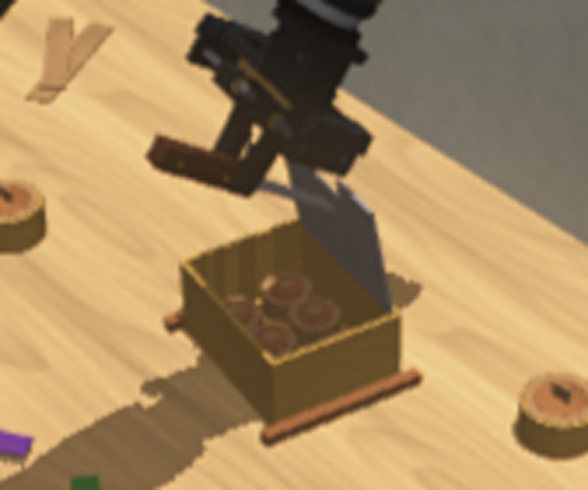

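The crop shows the lid close to upright, with the blade pushing its underside at about (300,190) and the gripper body clear. I continue past upright.

carry_out --plan '[{"dp": [-0.0033, 0, -0.0031], "dr": [0, 0, 0]}, {"dp": [-0.0033, 0, -0.0031], "dr": [0, 0, 0]}, {"dp": [-0.0034, 0, -0.0032], "dr": [0, 0, 0]}, {"dp": [-0.0038, 0, -0.0025], "dr": [0, 0, 0]}, {"dp": [-0.0038, 0, -0.0025], "dr": [0, 0, 0]}, {"dp": [-0.0038, 0, -0.0026], "dr": [0, 0, 0]}, {"dp": [-0.0037, 0, -0.0018], "dr": [0, 0, 0]}, {"dp": [-0.0038, 0, -0.0018], "dr": [0, 0, 0]}, {"dp": [0, 0, 0], "dr": [0, 0, 0]}, {"dp": [0, 0, 0], "dr": [0, 0, 0]}]'

```text
clock: 15.05
position: [0.6068, 0.0231, 0.2154]
ee_rot: [[-0.808, 0.175, -0.563], [0.143, 0.985, 0.1], [0.572, -0.0, -0.82]]
ft_force: [-0.5, 0.3, -1.1]
gripper_width: 0.0214
```

```bash
cat >> h.py <<'E'
def lidang(n):
    im,d=env.read_camera(n);P=pts(n,d);A=(P[...,:2]-nt)@bx;B=(P[...,:2]-nt)@by
    m=(A>.09)&(A<.18)&(abs(B)<.075)&(abs(B)>.03)&(P[...,2]>.1)&(P[...,2]<.21)
    if m.sum()<20: print(n,"few",m.sum());return im
    x,z=A[m],P[...,2][m];k=np.polyfit(z,x,1);r=x-np.polyval(k,z);g=abs(r)<.006;k=np.polyfit(z[g],x[g],1)
    print(n,m.sum(),g.sum(),"lid deg",90+np.degrees(np.arctan(k[0])),"A at z=.078",np.polyval(k,.078),"zmax",z.max());return im
E
python3 - <<'E'
from h import *
tip();lidang("side");lidang("top")
E
```

```text
t15.05 tip a,b,z mm [142.2   0.3 154.7] pitch 34.9 F a,b,z [-0.6  0.2 -1.1] M [-0.03 -0.51 -0.02] q6 1.71
side 433 416 lid deg 107.4653048798223 A at z=.078 0.11745509108623081 zmax 0.19577354048929196
top few 11
```

The lid is at 107° (1.88 rad) with the contact force gone. I retract along the blade.

carry_out --plan '[{"dp": [0.005, 0, 0], "dr": [0, 0, 0]}, {"dp": [0.012, 0, 0], "dr": [0, 0, 0]}, {"dp": [0.02, 0, 0], "dr": [0, 0, 0]}, {"dp": [0.025, 0, 0], "dr": [0, 0, 0]}, {"dp": [0.025, 0, 0], "dr": [0, 0, 0]}, {"dp": [0.025, 0, 0], "dr": [0, 0, 0]}, {"dp": [0.02, 0, 0], "dr": [0, 0, 0]}, {"dp": [0.015, 0, 0], "dr": [0, 0, 0]}, {"dp": [0.005, 0, 0], "dr": [0, 0, 0]}, {"dp": [0, 0, 0], "dr": [0, 0, 0]}]'

```text
clock: 15.98
position: [0.4833, 0.045, 0.3041]
ee_rot: [[-0.808, 0.174, -0.563], [0.142, 0.985, 0.1], [0.571, 0.0, -0.821]]
ft_force: [-0.8, -0.5, -1.6]
gripper_width: 0.0213
```

carry_out --plan '[{"dp": [0, 0, 0], "dr": [0, -0.04, 0]}, {"dp": [0, 0, 0], "dr": [0, -0.08, 0]}, {"dp": [0, 0, 0], "dr": [0, -0.08, 0]}, {"dp": [0, 0, 0], "dr": [0, -0.09, 0]}, {"dp": [0, 0, 0], "dr": [0, -0.09, 0]}, {"dp": [0, 0, 0], "dr": [0, -0.09, 0]}, {"dp": [0, 0, 0], "dr": [0, -0.08, 0]}, {"dp": [0, 0, 0], "dr": [0, -0.061, 0]}, {"dp": [0, 0, 0], "dr": [0, 0, 0]}, {"dp": [0, 0, 0], "dr": [0, 0, 0]}]'

```text
clock: 16.82
position: [0.4834, 0.0449, 0.3029]
ee_rot: [[-0.985, 0.174, -0.001], [0.174, 0.985, -0.0], [0.001, -0.0, -1.0]]
ft_force: [0.1, 0.0, -1.4]
gripper_width: 0.0212
```

carry_out --plan '[{"dp": [-0.0012, -0.0138, 0.009], "dr": [0, 0, 0]}, {"dp": [-0.0025, -0.0276, 0.018], "dr": [0, 0, 0]}, {"dp": [-0.003, -0.033, 0.0216], "dr": [0, 0, 0]}, {"dp": [-0.003, -0.033, 0.0216], "dr": [0, 0, 0]}, {"dp": [-0.003, -0.033, 0.0216], "dr": [0, 0, 0]}, {"dp": [-0.003, -0.033, 0.0216], "dr": [0, 0, 0]}, {"dp": [-0.003, -0.033, 0.0216], "dr": [0, 0, 0]}, {"dp": [-0.0025, -0.0276, 0.018], "dr": [0, 0, 0]}, {"dp": [-0.0025, -0.0276, 0.018], "dr": [0, 0, 0]}, {"dp": [-0.0012, -0.0138, 0.009], "dr": [0, 0, 0]}]'

```text
clock: 17.65
position: [0.4589, -0.2356, 0.1197]
ee_rot: [[-0.984, 0.18, -0.004], [0.18, 0.984, -0.001], [0.004, -0.002, -1.0]]
ft_force: [-0.3, -0.8, -2.4]
gripper_width: 0.0212
```

carry_out --plan '[{"dp": [0, 0, 0], "dr": [0, 0, 0]}, {"dp": [0, 0, 0], "dr": [0, 0, 0]}, {"dp": [0, 0, 0.015], "dr": [0, 0, 0]}, {"dp": [0, 0, 0.025], "dr": [0, 0, 0]}, {"dp": [0, 0, 0.025], "dr": [0, 0, 0]}, {"dp": [0, 0, 0.02], "dr": [0, 0, 0]}, {"dp": [0, 0, 0.015], "dr": [0, 0, 0]}, {"dp": [0, 0, 0], "dr": [0, 0, 0]}, {"dp": [0, 0, 0], "dr": [0, 0, 0]}, {"dp": [0, 0, 0], "dr": [0, 0, 0]}]'

```text
clock: 18.48
position: [0.4614, -0.2295, 0.024]
ee_rot: [[-0.985, 0.173, 0.002], [0.173, 0.985, 0.0], [-0.002, 0.001, -1.0]]
ft_force: [-0.0, -0.4, -2.0]
gripper_width: 0.0215
```

Run:
```python
from h import *
o=env.get_obs();print(o["position"],o["ft_force"])
im=lidang("side");P=pts("side",env.read_camera("side")[1]);R=np.array(o["ee_rot"]);T=(P-o["position"])@R
m=(abs(T[...,1])<.011)&(abs(T[...,2])<.03)
for lo,hi in((-.12,-.1),(-.08,-.05),(.04,.06),(.06,.08)):
    q=T[m&(T[...,0]>lo)&(T[...,0]<hi)];print(lo,len(q),np.percentile(q[:,2],[10,50]) if len(q) else "")
```

```text
[ 0.46138952 -0.22954452  0.02404285] [-0.03730262 -0.44340169 -1.99300538]
side 117 114 lid deg 103.17832491467787 A at z=.078 0.12584508392577481 zmax 0.19527685077098145
-0.12 63 [-0.01187892  0.02132772]
-0.08 0 
0.04 92 [-0.02082007 -0.01198169]
0.06 83 [-0.02219738 -0.01071141]
```

carry_out --plan '[{"dp": [0, 0, 0.006], "dr": [0, 0, 0]}, {"dp": [0, 0, 0.006], "dr": [0, 0, 0]}, {"dp": [0, 0, 0.004], "dr": [0, 0, 0]}, {"dp": [0, 0, 0.002], "dr": [0, 0, 0]}, {"dp": [0, 0, 0.0015], "dr": [0, 0, 0]}, {"dp": [0, 0, 0], "dr": [0, 0, 0]}, {"dp": [0, 0, 0], "dr": [0, 0, 0]}, {"dp": [0, 0, 0], "dr": [0, 0, 0]}]'

```text
clock: 19.25
position: [0.4596, -0.2304, 0.0036]
ee_rot: [[-0.985, 0.174, -0.0], [0.174, 0.985, 0.0], [0.0, -0.0, -1.0]]
ft_force: [-1.4, 0.7, 5.9]
gripper_width: 0.0213
```

carry_out --plan '[{"dp": [0, 0, 0], "dr": [0, 0, 0]}, {"dp": [0, 0, 0], "dr": [0, 0, 0]}, {"dp": [0, 0, 0], "dr": [0, 0, 0]}, {"dp": [0, 0, 0], "dr": [0, 0, 0]}, {"dp": [0, 0, 0], "dr": [0, 0, 0]}, {"dp": [0, 0, 0], "dr": [0, 0, 0]}, {"dp": [0, 0, 0], "dr": [0, 0, 0]}, {"dp": [0, 0, 0], "dr": [0, 0, 0]}, {"dp": [0, 0, 0], "dr": [0, 0, 0]}, {"dp": [0, 0, 0], "dr": [0, 0, 0]}]' --gripper 0

```text
clock: 20.08
position: [0.4599, -0.2305, 0.0033]
ee_rot: [[-0.985, 0.174, 0.0], [0.174, 0.985, 0.0], [-0.0, 0.0, -1.0]]
ft_force: [-0.3, 0.3, 1.2]
gripper_width: 0.0862
```

carry_out --plan '[{"dp": [0, 0, -0.005], "dr": [0, 0, 0]}, {"dp": [0, 0, -0.015], "dr": [0, 0, 0]}, {"dp": [0, 0, -0.025], "dr": [0, 0, 0]}, {"dp": [0, 0, -0.03], "dr": [0, 0, 0]}, {"dp": [0, 0, -0.03], "dr": [0, 0, 0]}, {"dp": [0, 0, -0.03], "dr": [0, 0, 0]}, {"dp": [0, 0, -0.025], "dr": [0, 0, 0]}, {"dp": [0, 0, -0.01], "dr": [0, 0, 0]}, {"dp": [0, 0, 0], "dr": [0, 0, 0]}, {"dp": [0, 0, 0], "dr": [0, 0, 0]}]'

```text
clock: 20.92
position: [0.4596, -0.2306, 0.1731]
ee_rot: [[-0.985, 0.174, 0.0], [0.174, 0.985, -0.0], [-0.0, -0.0, -1.0]]
ft_force: [-0.3, 0.4, -1.0]
gripper_width: 0.088
```

Run:
```python
from h import *
np.set_printoptions(precision=4,suppress=True)
im=lidang("side");save(im,"end.png");lidang("top")
for n in("top","side"):
  P=pts(n,env.read_camera(n)[1])
  for nm,c in(("A",(.5394,.3422)),("B",(.7367,-.2158)),("C",(.6678,-.4130))):
    m=(np.hypot(P[...,0]-c[0],P[...,1]-c[1])<.07)&(P[...,2]>.035)&(P[...,2]<.048)
    q=P[m];print(n,nm,len(q),(q[:,:2].max(0)+q[:,:2].min(0))/2-c if len(q) else "")
P=pts("wrist",env.read_camera("wrist")[1])
m=(P[...,2]>.007)&(P[...,2]<.06)&(abs(P[...,1]+.23)<.05)&(P[...,0]>.35)&(P[...,0]<.65);q=P[m]
print("opener z",np.percentile(q[:,2],[5,50,99]),cv2.boxPoints(cv2.minAreaRect((q[:,:2]*1000).astype(np.float32))))
f=q[:,0]>.53;print("blade z",np.median(q[f][:,2]));print(env.get_obs()["position"],env.get_obs()["clock"])
```

```text
side 275 263 lid deg 107.20458785370742 A at z=.078 0.11809361139204566 zmax 0.1952840962574771
top 776 774 lid deg 107.16230359153866 A at z=.078 0.11977293237126715 zmax 0.19824803017449666
top A 460 [-0.0006  0.0007]
top B 431 [ 0.0009 -0.0003]
top C 445 [-0.0002  0.002 ]
side A 199 [-0.0034  0.0029]
side B 272 [-0.0023  0.0026]
side C 364 [-0.0037  0.001 ]
opener z [0.0132 0.0236 0.0263] [[ 376.4276 -227.9036]
 [ 573.5631 -264.1659]
 [ 578.3262 -238.2719]
 [ 381.1907 -202.0096]]
blade z 0.013996962871963392
[ 0.4592 -0.2301  0.172 ] 21.1667
```

View pics/end.png

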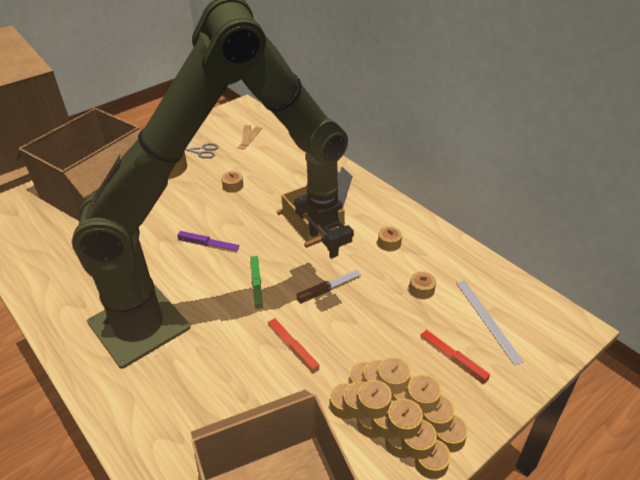

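The final view shows the opener flat at (328,286), well clear of the box; the lid leaning back at (343,185); and the tins where they stood. I hand in the job.

```bash
python3 -c "
from plant import env
print(env.finish_job())"
```

```text
the job is handed in; nothing more can be done
None
```

The lid is open and leaning back past upright, the opener is lying flat on the table, and the job was handed in at about 21 s of the 61 s allowed.

I gripped the opener's handle, pitched it 35° nose-down and slid the blade through the notch without contact. I raised the lid with the blade tip and followed its arc until it was past upright. Wrist readings taken between the moves, about 6 N at most during the pry, stayed far below the 30 N limit. The fingers never touched the lid.

Last checks before handing in:
- **Lid:** it stands at 107° (about 1.87 rad) in both the side and top views. One earlier reading with few points gave 103°, also past the 95° needed.
- **Opener:** the handle top is at 24 mm and the blade at 14 mm, both consistent with it lying flat. It is near where it began, and about 130 mm clear of the box.
- **Tins:** they measured within 2 mm of their start positions in the top view and within 5 mm in the side view, so the differences are measurement noise.

No final check failed. The hand-in reports no verdict.

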